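# Release the locked reader tray with the pin

## Robot

A 7-joint arm with a two-finger parallel gripper is mounted at the origin on a cart in front of the work surface, level with it; the furniture and walls round the work are solid. World frame = base frame: x ahead of the robot, y to its left, z up, the work surface at z = 0. Lengths are in m, angles in rad, forces in N, time in s.
With the tool pointing down it reaches from about 0.4 to 0.85 m from the base axis. Payload 4.5 kg.
Tool frame: the origin (TCP) lies between the finger pads; the fingertips stand 11 mm ahead of it and the grasp point (between the pads) lies 8 mm behind it (r.nose_length is the distance from the TCP to the fingertips, in m); z points along the fingers, y is the line along which they close (so a half turn about z gives the same grasp; the last joint's range is limited). The gripper opens to 88 mm and grips with 3 to 60 N. Pads are 18 mm wide; open, the fingers measure 123 mm over their backs; the gripper's body (75 mm by 187 mm) begins 45 mm behind the grasp point.
Start: joints at [-1.24, 0.689, -0.195, 1.565, 0.157, 0.902, -0.215], TCP at [0.183, 0.598, 0.225] pointing down, gripper open.
Joint ranges: [-3.01, 3.01], [-0.46, 2.08], [-1.47, 1.51], [0.13, 2.56], [-1, 4.14], [0.04, 2.09], [-2.66, 2.66]. Speed limits (rad/s): [2.57, 2.57, 3.14, 3.14, 3.14, 3.14, 3.14].

## Interface

Orientations are given as a unit quaternion [x, y, z, w].
In Python, from plant import get_state, snapshot, camera_model, r gives the robot as it stands.
- The arm moves only by the shell command python3 -m inch 'ROWS' [FORCE]. ROWS is text: rows parted by semicolons, each of 7 numbers parted by spaces: the opening, from -1 (shut) to 1 (fully open), then the shift along the tool's x, y, z in m, then the turn, a rotation vector about the tool's x, y, z in rad. A call has 1 to 20 rows; each row shifts and turns the commanded pose from where the row before left it, along the tool's axes as they then stand; what a row does not reach is not made up. A row lasts 1/12 s, in which the tool goes at most 41.7 mm and 7.16 degrees, less where a joint would pass 70% of its speed; a pose out of reach is approached as far as the arm can. A call is refused whole if a number of a shift passes 0.0417 or a number of a turn 0.125, either way. A call with a gripper value outside its range is refused whole. The fingers move at their own pace and stop on an object; FORCE is the grip in N (left out, the last holds). Time passes only in rows, so rows that do not move let the fingers close. It gives the time, the measured TCP pose, the force, the opening and the grip force at its end, in the units of the state.
- get_state(): the state, without advancing time (a new reading comes with each control period).
- snapshot(name): name is "side" or "top" or "wrist"; returns (picture, depth): 480x640x3 uint8, red, green, blue; 480x640 float32, m along the optical axis (not along the pixel's ray), 0 where there is no reading.
- camera_model(name): a dict with "intrinsics" (3x3 intrinsics, pixels), "dist" ([k1, k2, p1, p2, k3] as OpenCV has them; the pictures are not rectified), "view" (4x4, takes a point from world to camera coordinates). Camera axes: x right, y down, z forward; pixel columns grow to the right and rows downward; lengths in m; the calibration is good to about 2 mm. A picture is of the moment at which its call begins: read the wrist's pose just before it. camera_model takes no time and is no camera call; for the wrist camera it gives the pose at the moment of the call.
- r.finish_job(): hands the job in; it is judged then, once.
The state is a dict: "clock": time; "q": joint angles; "qd": joint speeds; "joint_torque": joint torques, N m; "tool_pos": TCP position; "eef_rot": TCP orientation; "contact_force": force on the tool from outside, world axes, zero at the start; "moment": the same for the moment, N m; "opening": opening from 0.0 (shut) to 1.0 (fully open); "finger_force": force on a finger pad.
Only numpy, scipy, OpenCV 4.12 (cv2) and the standard library are available. Lean on these libraries where they do the work, as an engineer would, in place of code of your own. Each camera call takes 0.05 s, during which the arm holds its last target. There are 200 camera calls.

## Task

The indicator reader's tray is locked: take the yellow-handled release pin from its stand, push it straight down through the small hole in the orange patch on the reader's top until you feel the hidden latch give way, and keep it pressed there until the tray has slid all the way out. Then put the pin back upright in its stand, fully home. Be gentle: never press harder than 25 newtons, touch the reader with nothing but the pin, and leave the jar, the carton and the marker alone.

Things in the scene. Friction and masses are not known exactly. Their poses are not given: they have to be found in the camera images.
- reader: white bench-top indicator reader, 150 x 120 x 72 mm (along its x, y, z), fixed to the table; origin at the centre of its underside, z up, its front with the blue tray faces its -x. On its top: a dark display towards the front, a 26 mm square orange patch with the access hole towards the back.
- release_hole (a point): centre of the mouth of the access hole, level with the reader's flat top (72 mm above the table), at x = +45 mm, y = 0 of the reader; axes as the reader's. The hole is vertical, round, 8.5 mm wide, through a 6 mm thick top; below it the reader is hollow. A latch key lies hidden inside, under the hole.
- key_highest (a point): a fixed point on the hole's axis, 10 mm below its mouth: the hidden latch key's flat top (18 mm wide) lies 0 to 24 mm below this point; where, differs each time and cannot be seen. It is sprung: 5 N at first touch, 0.8 N more per mm. Pushed down 5 mm (9 N) it frees the tray; after 8 mm (11 N) it meets a solid stop, where force rises steeply. It springs back when let go.
- reader_tray (a joint): how far the reader's tray has slid out of the front (towards the reader's -x), m: 0 locked shut, 0.045 fully out. Once unlocked its own spring drives it out, damped, in 1 to 3 s; it stays out. It cannot be pulled out while locked.
- tray_front (a point): middle of the tray's blue front (110 mm wide, 34 mm high), 26 mm above the table; moves with the tray.
- pin_grip (a point): centre of the release pin's yellow square handle: 16 x 16 mm, 46 mm tall, faces along the pin's x and y; z runs up along the pin. Underneath is a steel flange 26 mm wide, 4 mm thick, its underside 28 mm below this point; from it a round-ended steel rod, 6 mm thick, runs 64 mm further down. About 80 g.
- pin_tip (a point): the round tip of the rod, 92 mm below pin_grip on the pin's axis; axes as the pin's.
- stand_mouth (a point): centre of the mouth of the pin stand's hole, on its top, 70 mm above the table; z up. The stand is a fixed grey block 44 x 44 x 70 mm on a dark 70 mm square foot; the hole is round, 9 mm wide, vertical, right through. When the pin is home its flange rests on the stand's top and the tip is 64 mm below the mouth.
- cotton_jar: glass jar of cotton balls with a steel lid, 85 mm across, 116 mm tall; origin at the centre of its underside. To be left alone.
- strip_carton: white and green carton, 60 x 88 x 30 mm; origin at the centre of its underside. To be left alone.
- felt_marker: marker with a blue cap, 130 mm long along its y, 18 mm thick; origin at the centre of its underside. To be left alone.
Mind the look-alikes: they are no part of the job. What is shaped like the reader but brown is not meant. What is shaped like the part that bears pin_grip but purple is not meant.

How it is judged:
On the way, in this order (a step that is already met when the one before it is completed fails the run):
1. the pin is drawn clear of its stand (z of pin_tip in the frame of stand_mouth above 0.005 m), for 0.1 s.
2. the tray has slid out (over 40 mm) while the pin is still in the access hole (value of joint reader_tray above 0.04 m and z of pin_tip in the frame of release_hole below -0.01 m and horizontal distance between pin_tip and release_hole below 0.01 m), for 0.1 s.
At the end, for the whole second after the job is handed in: The tray is out by more than 40 mm; the pin stands released in its stand, upright (within 0.12 rad), its tip over 60 mm below the stand's mouth (flange within 4 mm of the stand's top) (value of joint reader_tray above 0.04 m and z of pin_tip in the frame of stand_mouth below -0.06 m and horizontal distance between pin_tip and stand_mouth below 0.008 m and angle between pin_tip's own z axis and vertical below 0.12 rad and horizontal distance between pin_grip and stand_mouth below 0.01 m); the robot touches nothing.
It fails at once if the pin loads the reader with more than 25 N (contact force between release_pin and reader above 25 N).
It fails at once if the robot itself touches the reader (contact force between any of the arm, the fingers and reader above 1 N).
It fails at once if the cotton jar is shifted by more than 25 mm (distance of cotton_jar from where it was at the start of the episode above 0.025 m).
It fails at once if the strip carton is shifted by more than 25 mm (distance of strip_carton from where it was at the start of the episode above 0.025 m).
It fails at once if the marker is shifted by more than 25 mm (distance of felt_marker from where it was at the start of the episode above 0.025 m).
It also fails if it takes over 58 s, if anything falls off the work surface, if the arm or the gripper's body presses on something with over 40 N, if the wrist force passes 120 N, or if a joint passes its speed limit or range.

## Working session

There is one attempt and no reset: what is moved stays moved. The work goes in short steps, Python scripts to look and compute and a shell command to move; the robot and the scene stay as the last step left them, time stands still between calls to the robot, and variables do not carry over. Pictures are saved under pics/ and viewed, at most 11 in all, crops included, and the job is handed in when it is done.

```bash
mkdir -p pics; ls
python3 - <<'E'
from plant import *
import cv2
s=get_state();print(s)
for n in("top","side"):
    p,d=snapshot(n);cv2.imwrite(f"pics/{n}0.png",p[:,:,::-1]);import numpy as np;np.save(f"pics/{n}0.npy",d)
    c=camera_model(n);print(n,c)
E
```

```text
pics
{'clock': 0.0, 'q': array([-1.24018572,  0.68999952, -0.19454749,  1.56639452,  0.15730258,
        0.90254959, -0.21507052]), 'qd': array([-1.84032302e-03, -9.79260704e-04,  3.52504886e-04,  2.46574063e-03,
        5.88482093e-05, -9.30825508e-05, -2.00029754e-03]), 'joint_torque': array([-5.82259545e-04, -5.27569127e+01, -1.26706492e+00, -1.53428382e+01,
       -5.26569143e-02,  6.62327948e-03,  1.70827279e-04]), 'tool_pos': array([0.18262555, 0.59698462, 0.2244878 ]), 'eef_rot': array([ 1.47788110e-01,  9.89018563e-01, -9.74589574e-04, -7.95818893e-05]), 'contact_force': array([-0.35386935,  0.13961069, -0.01190422]), 'moment': array([ 0.03346276, -0.01460479,  0.02194948]), 'finger_force': 0.0, 'opening': 0.9980847489969807}
top {'intrinsics': array([[447.41065646,   0.        , 315.33975315],
       [  0.        , 447.41065646, 241.56481388],
       [  0.        ,   0.        ,   1.        ]]), 'dist': array([-0.00650551,  0.        ,  0.        ,  0.        ,  0.        ]), 'view': array([[ 0.02627602, -0.99955226,  0.01431266, -0.04152906],
       [-0.98783377, -0.02815797, -0.15294301,  0.59765276],
       [ 0.15327755, -0.0101198 , -0.98813136,  0.93243481],
       [ 0.        ,  0.        ,  0.        ,  1.        ]])}
side {'intrinsics': array([[519.83202698,   0.        , 314.54597285],
       [  0.        , 519.83202698, 228.35324077],
       [  0.        ,   0.        ,   1.        ]]), 'dist': array([-0.0977565,  0.       ,  0.       ,  0.       ,  0.       ]), 'view': array([[-0.96467975, -0.26336549,  0.0056208 ,  0.57001498],
       [-0.12779337,  0.44922202, -0.88423325,  0.17802566],
       [ 0.23035153, -0.85372021, -0.46701175,  1.05870586],
       [ 0.        ,  0.        ,  0.        ,  1.        ]])}
```

View pics/top0.png

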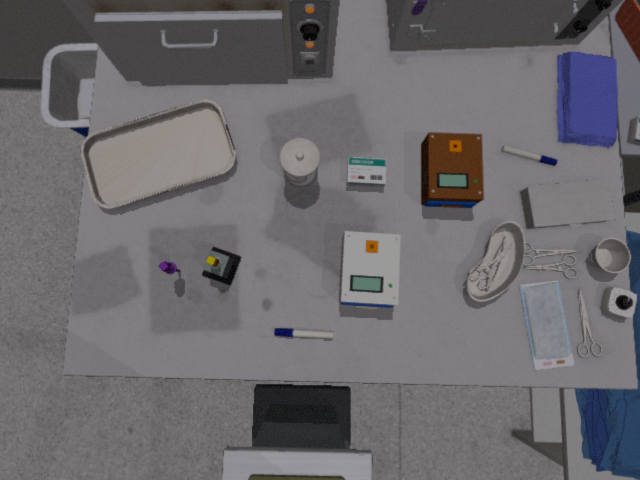

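View pics/side0.png

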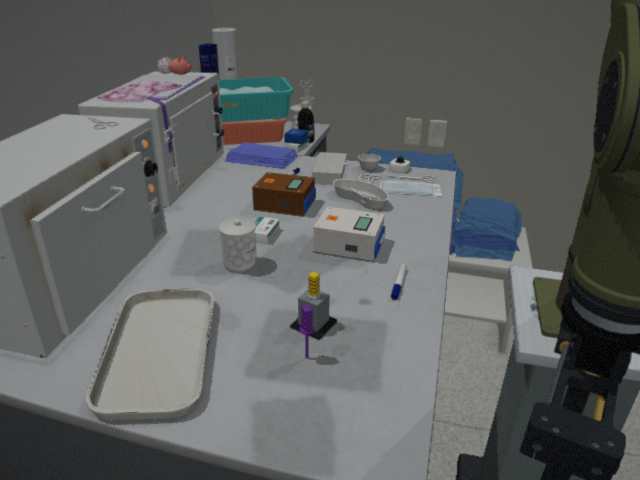

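The top view shows two pins: the yellow-handled one at (212,261) in the grey stand at (221,265), and a purple one at (168,267). It also shows two readers: white at (371,270) with its orange patch at (372,246), and brown at (453,170). The yellow pin and white reader fit the description. I'll confirm both in an enlarged crop.

```bash
cat > h.py <<'E'
from plant import *
import numpy as np, cv2
def ray(n,u,v,c=None):
    c=c or camera_model(n); V=c['view'];R=V[:3,:3]
    p=cv2.undistortPoints(np.array([[[u,v]]],float),c['intrinsics'],c['dist'])[0,0]
    return -R.T@V[:3,3], R.T@np.array([p[0],p[1],1])
def atz(n,u,v,z,c=None):
    o,d=ray(n,u,v,c); return o+d*(z-o[2])/d[2]
E
python3 - <<'E'
from h import *
p=cv2.imread('pics/top0.png')
a=cv2.resize(p[235:295,155:255],None,fx=8,fy=8,interpolation=cv2.INTER_CUBIC)[:, :800]
b=cv2.resize(p[225:315,330:410],None,fx=6,fy=6,interpolation=cv2.INTER_CUBIC)
a=cv2.resize(p[240:292,195:247],(400,416),interpolation=cv2.INTER_CUBIC)
b=cv2.resize(p[228:312,335:410],(375,420),interpolation=cv2.INTER_CUBIC)
im=np.zeros((420,780,3),np.uint8);im[:416,:400]=a;im[:420,405:780]=b
cv2.imwrite('pics/crop1.png',im)
for n,u,v,z in(("stand",221,265,.07),("pin top",212,261,.121),("hole",372,246,.072),("purple",166,267,.12),("jar",300,158,.116)):print(n,atz("top",u,v,z))
E
```

```text
stand [0.53916913 0.17286131 0.07      ]
pin top [0.54178644 0.18110286 0.121     ]
hole [ 0.58845782 -0.14579764  0.072     ]
purple [0.52730919 0.27210287 0.12      ]
jar [0.76347602 0.01225249 0.116     ]
```

View pics/crop1.png

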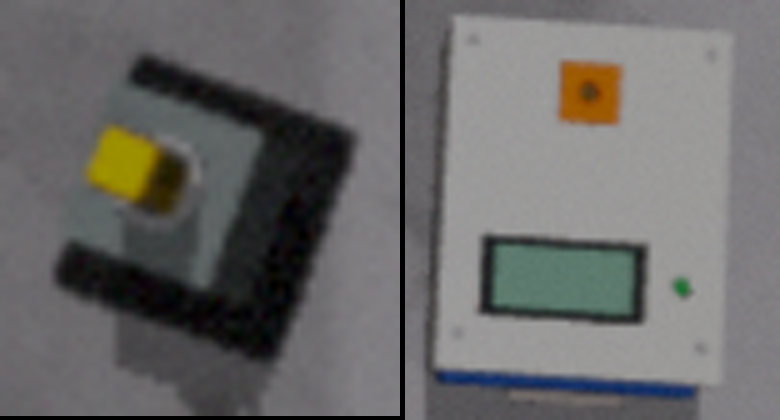

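The crop confirms it: the yellow square handle's top is at about (211,260.4), in the grey stand with its steel flange ring at (216,263). The white reader's orange patch has its hole at (372,246.6). The brown reader and purple pin aren't meant. I'll move above the pin now and measure from close by.

```bash
python3 -m inch '0.2 -.031 -.0196 0 0 0 0;0.2 -.031 -.0196 0 0 0 0;0.2 -.031 -.0196 0 0 0 0;0.2 -.031 -.0196 0 0 0 0;0.2 -.031 -.0196 0 0 0 0;0.2 -.031 -.0196 0 0 0 0;0.2 -.031 -.0196 0 0 0 0;0.2 -.031 -.0196 0 0 0 0;0.2 -.031 -.0196 0 0 0 0;0.2 -.031 -.0196 0 0 0 0;0.2 -.031 -.0196 0 0 0 0;0.2 -.031 -.0196 0 0 0 0;0.2 -.031 -.0196 0 0 0 0;0.2 -.031 -.0196 0 0 0 0;0.2 0 0 0 0 0 0;0.2 0 0 0 0 0 0'
python3 - <<'E'
from h import *
s=get_state();c=camera_model('wrist');print(s['tool_pos'],s['eef_rot'],c['view'])
p,d=snapshot('wrist');cv2.imwrite('pics/w1.png',p[:,:,::-1]);np.save('pics/w1.npy',d)
import pickle;pickle.dump(c,open('pics/w1.pkl','wb'))
E
```

```text
clock: 1.43
tool_pos: [0.5189, 0.2054, 0.2248]
eef_rot: [0.151, 0.989, -0.001, -0.0]
contact_force: [-0.1, 0.2, 0.1]
opening: 0.597
finger_force: 0.0
[0.5188543  0.20544281 0.22475047] [ 1.50745338e-01  9.88572407e-01 -6.61794738e-04 -2.76005098e-05] [[ 2.98983720e-01  9.54257959e-01 -6.94833594e-04 -3.51046414e-01]
 [ 9.04926167e-01 -2.83296072e-01  3.17571989e-01 -4.54208705e-01]
 [ 3.02848755e-01 -9.55776279e-02 -9.48233910e-01  2.52274250e-01]
 [ 0.00000000e+00  0.00000000e+00  0.00000000e+00  1.00000000e+00]]
```

View pics/w1.png

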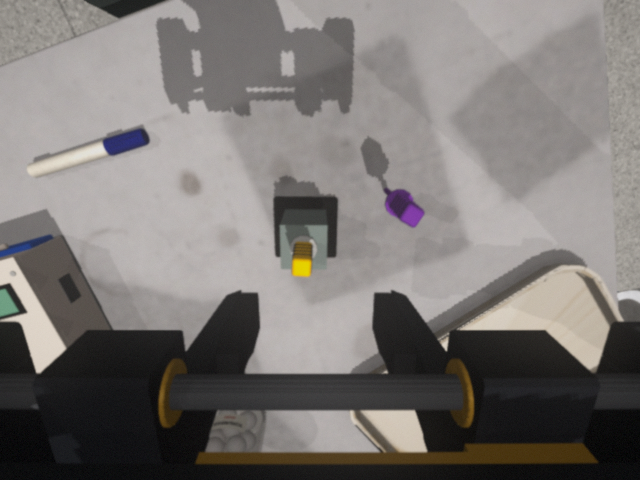

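The wrist view shows the yellow handle's top at about (302,267), in the stand at (304,240). Its edges are nearly aligned with the image, and the purple pin is well aside at (410,212).

Run:
```python
from h import *
import pickle
from scipy.spatial.transform import Rotation as Ro
c=pickle.load(open('pics/w1.pkl','rb'));p=cv2.imread('pics/w1.png');d=np.load('pics/w1.npy')
h=cv2.cvtColor(p,cv2.COLOR_BGR2HSV)
def top(h,vmin,off=(0,0)):
    m=((h[...,0]>20)&(h[...,0]<35)&(h[...,1]>150)&(h[...,2]>vmin)).astype(np.uint8)
    n,l,st,ce=cv2.connectedComponentsWithStats(m);return l,st,ce
sub=h[200:300,260:345]
l,st,ce=top(sub,195);print(st[1:],ce[1:]+[260,200])
k=1+st[1:,4].argmax();ys,xs=np.where(l==k)
print('rect',cv2.minAreaRect(np.c_[xs+260,ys+200].astype(np.float32)), 'V rows',sub[30:80:4,42,2], 'depth',d[267,302])
u,v=ce[k]+[260,200];P=atz('w',u,v,.121,c);print('top',P)
R=Ro.from_quat([0.1507,0.9886,0,0]).as_matrix();print('tool delta',R.T@(P-[.51885,.20544,.22475]))
# depth-derived points near handle top
K=c['intrinsics'];V=c['view']
def dp(c,d,u,v):
    q=cv2.undistortPoints(np.array([[[u,v]]],float),K,c['dist'])[0,0]
    return V[:3,:3].T@(np.array([q[0],q[1],1])*d[v,u]-V[:3,3])
for uv in((302,267),(302,272),(410,214),(285,262)):print(uv,dp(c,d,*uv))
t=cv2.imread('pics/top0.png');l,st,ce=top(cv2.cvtColor(t,cv2.COLOR_BGR2HSV)[240:290,195:247],180);k=1+st[1:,4].argmax();print('topcam',st[k],ce[k]+[195,240],atz('top',*(ce[k]+[195,240]),.121))
```

```text
[[ 32  59  19  18 294]] [[301.26190476 267.46938776]]
rect ((301.3019714355469, 267.480224609375), (18.010173797607422, 16.418113708496094), 5.710592269897461) V rows [ 88  84 118 115 103  98  93 149 229 229 230 228 160] depth 0.2851248
top [0.54138881 0.18622405 0.121     ]
tool delta [-0.02724055 -0.01162769  0.10375   ]
(302, 267) [0.54173699 0.18667379 0.11956119]
(302, 272) [0.54632869 0.18512927 0.11845444]
(410, 214) [0.5271541  0.28033544 0.1122035 ]
(285, 262) [0.55164931 0.1644095  0.06886571]Traceback (most recent call last):
  File "<stdin>", line 21, in <module>
ValueError: attempt to get argmax of an empty sequence
```

```bash
python3 -m inch '0.2 -.0136 -.0058 .01 0 0 0;0.2 -.0136 -.0058 .01 0 0 0;0.2 0 0 .025 0 0 0;0.2 0 0 .025 0 0 0;0.2 0 0 .025 0 0 0;0.2 0 0 .02 0 0 0;0.2 0 0 .012 0 0 0;0.2 0 0 .0058 0 0 0;0.2 0 0 0 0 0 0;0.2 0 0 0 0 0 0' 8
python3 - <<'E'
from h import *
p,d=snapshot('wrist');cv2.imwrite('pics/w2.png',p[:,:,::-1])
E
```

```text
clock: 2.32
tool_pos: [0.5404, 0.1893, 0.0922]
eef_rot: [0.148, 0.989, -0.0, -0.0]
contact_force: [-0.7, 0.3, 0.2]
opening: 0.6
finger_force: 0.0
```

View pics/w2.png

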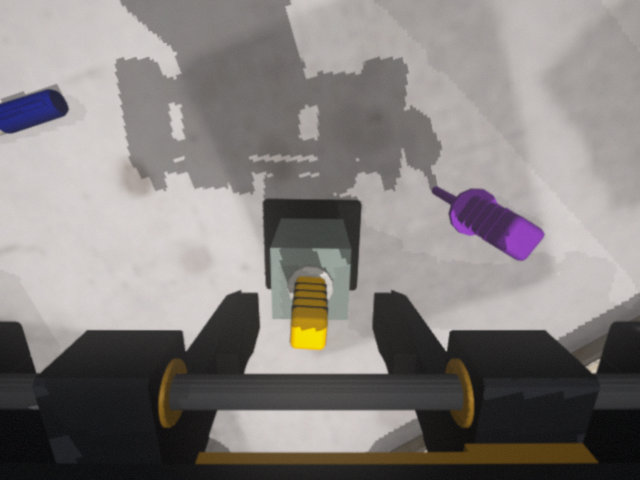

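The handle top is at (309,338) and the finger midline at u≈316, so the pin sits about 3 mm towards tool -y. I'll correct that and close.

```bash
python3 -m inch '0.2 -.0018 -.003 0 0 0 0;0.2 0 0 0 0 0 0;0.2 0 0 0 0 0 0;-.2 0 0 0 0 0 0;-.4 0 0 0 0 0 0;-.5 0 0 0 0 0 0;-.55 0 0 0 0 0 0;-.6 0 0 0 0 0 0;-.6 0 0 0 0 0 0;-.7 0 0 0 0 0 0;-.8 0 0 0 0 0 0;-.9 0 0 0 0 0 0;-1 0 0 0 0 0 0;-1 0 0 0 0 0 0' 8
```

```text
clock: 3.53
tool_pos: [0.541, 0.1859, 0.0925]
eef_rot: [0.148, 0.989, 0.0, -0.0]
contact_force: [0.1, -0.2, 0.2]
opening: 0.183
finger_force: 7.9
```

```bash
python3 -m inch '-1 0 0 0 0 0 0;-1 0 0 0 0 0 0;-1 0 0 -.008 0 0 0;-1 0 0 -.015 0 0 0;-1 0 0 -.02 0 0 0;-1 0 0 -.025 0 0 0;-1 0 0 -.025 0 0 0;-1 0 0 -.025 0 0 0;-1 0 0 -.02 0 0 0;-1 0 0 -.01 0 0 0;-1 0 0 0 0 0 0;-1 0 0 0 0 0 0' 40
python3 - <<'E'
from h import *
from scipy.spatial.transform import Rotation as Ro
s=get_state();R=Ro.from_quat(s['eef_rot']).as_matrix();print(s['tool_pos'],s['contact_force'],s['opening'])
V=camera_model('wrist')['view'];cam=-V[:3,:3].T@V[:3,3];print('cam in tool',R.T@(cam-s['tool_pos']))
H=atz('top',372,246.6,.072);print(H,'delta to hole',R.T@(H-s['tool_pos']))
E
```

```text
clock: 4.53
tool_pos: [0.5408, 0.1857, 0.2404]
eef_rot: [0.148, 0.989, -0.0, -0.0]
contact_force: [-0.3, 0.3, -0.9]
opening: 0.175
finger_force: 39.6
[0.54076583 0.18572882 0.24036599] [-0.31842073  0.29023991 -0.87797663] 0.1750880812391642
cam in tool [ 8.30882408e-02  1.91267240e-05 -1.58493653e-01]
[ 0.58716648 -0.14580654  0.072     ] delta to hole [-0.14134498 -0.30344633  0.16839757]
```

```bash
python3 -m inch '-1 -.007 -.015 0 0 0 0;-1 -.015 -.0303 0 0 0 0;-1 -.0155 -.0303 0 0 0 0;-1 -.0155 -.0303 0 0 0 0;-1 -.0155 -.0303 0 0 0 0;-1 -.0155 -.0303 0 0 0 0;-1 -.0155 -.0303 0 0 0 0;-1 -.0155 -.0303 0 0 0 0;-1 -.0155 -.0303 0 0 0 0;-1 -.0155 -.0303 0 0 0 0;-1 -.01 -.0153 0 0 0 0;-1 0 0 0 0 0 0;-1 0 0 0 0 0 0;-1 0 0 0 0 0 0'
python3 - <<'E'
from h import *
import pickle
s=get_state();c=camera_model('wrist');print(s['tool_pos'],s['eef_rot'])
p,d=snapshot('wrist');cv2.imwrite('pics/w3.png',p[:,:,::-1]);np.save('pics/w3.npy',d);pickle.dump((s,c),open('pics/w3.pkl','wb'))
E
```

```text
clock: 5.7
tool_pos: [0.6008, -0.1477, 0.2391]
eef_rot: [0.147, 0.989, 0.001, -0.001]
contact_force: [0.1, 0.4, -0.8]
opening: 0.177
finger_force: 39.6
[ 0.60075943 -0.14772867  0.23907007] [ 1.47074877e-01  9.89123942e-01  7.93692834e-04 -1.47549681e-03]
```

View pics/w3.png

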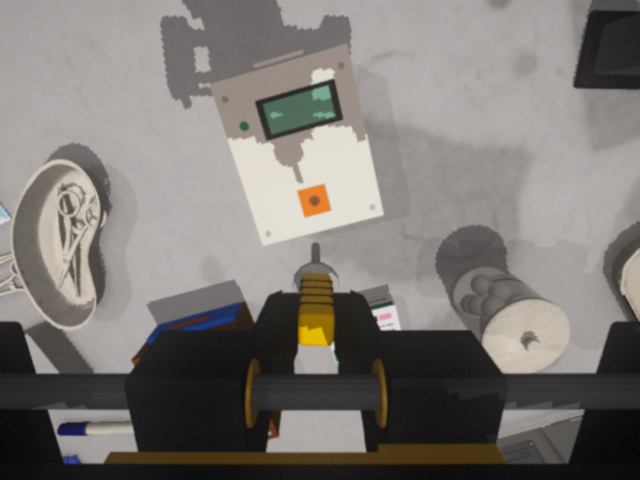

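The wrist view shows the orange patch with its hole at about (314,201), and the rod of the held pin ending at about (315,245). I'll enlarge for subpixel positions.

Run:
```python
import cv2
p=cv2.imread('pics/w3.png');cv2.imwrite('pics/c3.png',cv2.resize(p[180:270,285:345],None,fx=6.6667,fy=6.6667,interpolation=cv2.INTER_CUBIC))
```

```text
(no output)
```

View pics/c3.png

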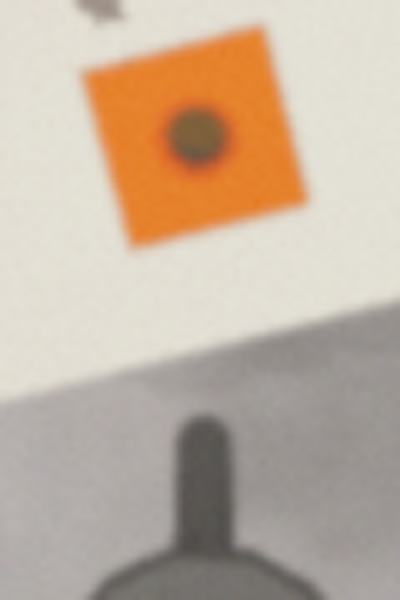

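Run:
```python
from h import *
import pickle
from scipy.spatial.transform import Rotation as Ro
s,c=pickle.load(open('pics/w3.pkl','rb'));R=Ro.from_quat(s['eef_rot']).as_matrix();T=s['tool_pos']
H=atz('',314.15,199.97,.072,c);S=atz('',315.0,245.8,T[2]-.0835,c)
print('hole',H,'tip',S,'tip in tool',R.T@(S-T),'hole in tool',R.T@(H-T))
t=get_state();print(t['tool_pos'],t['eef_rot'],'tilt',R[:,2])
D=H-S;print('tip->hole world',D,'tool',R.T@np.array([D[0],D[1],0]))
```

```text
hole [ 0.58644439 -0.14454626  0.072     ] tip [ 0.60210713 -0.14849372  0.15557007] tip in tool [-0.0017752  -0.0004347   0.08349438] hole in tool [ 0.01409493 -0.00131008  0.16711395]
[ 0.60100158 -0.14718865  0.23947011] [ 1.46523181e-01  9.89206244e-01  8.01060462e-04 -1.14989881e-03] tilt [-0.00268543  0.00200414 -0.99999439]
tip->hole world [-0.01566274  0.00394746 -0.08357007] tool [ 1.61335784e-02 -7.80441746e-04  4.99725130e-05]
```

```bash
python3 -m inch '-1 .008 -.0004 0 0 0 0;-1 .0081 -.0004 0 0 0 0;-1 0 0 .015 0 0 0;-1 0 0 .02 0 0 0;-1 0 0 .02 0 0 0;-1 0 0 .013 0 0 0;-1 0 0 .005 0 0 0;-1 0 0 0 0 0 0;-1 0 0 0 0 0 0;-1 0 0 0 0 0 0;-1 0 0 0 0 0 0;-1 0 0 0 0 0 0'
python3 - <<'E'
from h import *
import pickle
s=get_state();c=camera_model('wrist');print(s['tool_pos'],s['eef_rot'])
p,d=snapshot('wrist');p=p[:,:,::-1];cv2.imwrite('pics/w4.png',p);pickle.dump((s,c),open('pics/w4.pkl','wb'))
def pj(P):return cv2.projectPoints(np.array([P]),cv2.Rodrigues(c['view'][:3,:3])[0],c['view'][:3,3],c['intrinsics'],c['dist'])[0].ravel()
print(pj([.5864,-.1445,.072]))
u,v=pj([.5864,-.1445,.072]).astype(int);u0,v0=u-40,v-35
print('crop',u0,v0)
cv2.imwrite('pics/c4.png',cv2.resize(p[v0:v0+60,u0:u0+80],None,fx=10,fy=10,interpolation=cv2.INTER_CUBIC))
E
```

```text
clock: 6.75
tool_pos: [0.5865, -0.1455, 0.1684]
eef_rot: [0.148, 0.989, 0.0, 0.001]
contact_force: [-0.7, 0.6, -0.7]
opening: 0.174
finger_force: 39.6
[ 0.58648187 -0.14551689  0.16836541] [1.47840136e-01 9.89010951e-01 7.14080251e-06 7.95823283e-04]
[316.81080521 237.24635883]
crop 276 202
```

View pics/c4.png

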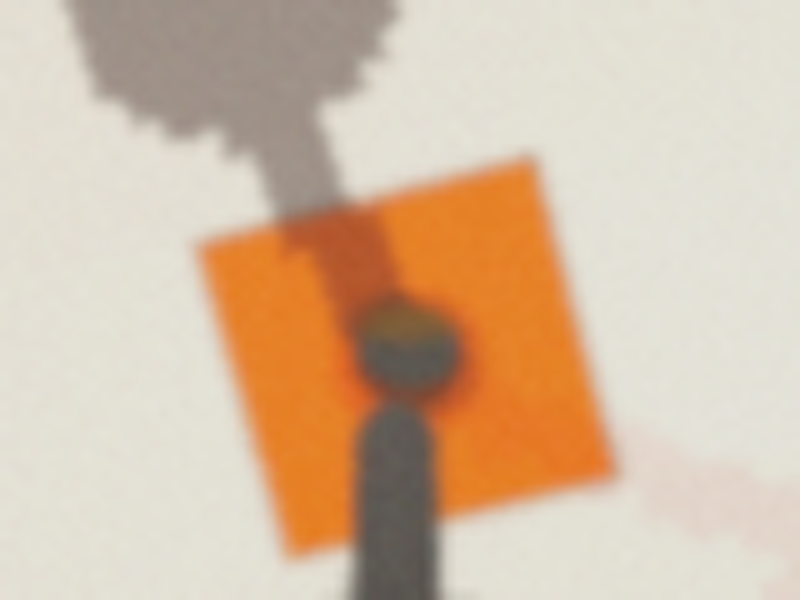

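Run:
```python
from h import *
import pickle
from scipy.spatial.transform import Rotation as Ro
s,c=pickle.load(open('pics/w4.pkl','rb'));R=Ro.from_quat(s['eef_rot']).as_matrix();T=s['tool_pos']
H=atz('',316.5,237,.072,c);S=atz('',315.2,245.4,T[2]-.0835,c);D=H-S
print('hole',H,'tip',S,'tip in tool',R.T@(S-T),'move tool',R.T@np.array([D[0],D[1],0]))
t=get_state();print(t['tool_pos'],t['eef_rot'])
```

```text
hole [ 0.58614445 -0.14466682  0.072     ] tip [ 0.58795254 -0.14624111  0.08486541] tip in tool [-0.0014869  -0.00028331  0.08350237] move tool [ 2.18942180e-03  9.76727845e-04 -3.19824349e-06]
[ 0.58635684 -0.14559155  0.16821744] [ 1.47892723e-01  9.89003195e-01 -6.47363599e-06  6.50244120e-04]
```

```bash
python3 -m inch '-1 .0021 .0010 0 0 0 0;-1 0 0 0 0 0 0;-1 0 0 .003 0 0 0;-1 0 0 .003 0 0 0;-1 0 0 .0025 0 0 0;-1 0 0 .001 0 0 0;-1 0 0 .001 0 0 0;-1 0 0 .001 0 0 0;-1 0 0 0 0 0 0;-1 0 0 0 0 0 0'
```

```text
clock: 7.63
tool_pos: [0.5843, -0.1439, 0.156]
eef_rot: [0.148, 0.989, 0.0, -0.0]
contact_force: [0.2, 0.3, -1.0]
opening: 0.177
finger_force: 39.6
```

```bash
python3 -m inch '-1 0 0 .001 0 0 0;-1 0 0 .001 0 0 0;-1 0 0 .001 0 0 0;-1 0 0 .001 0 0 0;-1 0 0 .001 0 0 0;-1 0 0 .001 0 0 0;-1 0 0 0 0 0 0;-1 0 0 0 0 0 0'
```

```text
clock: 8.3
tool_pos: [0.5842, -0.1439, 0.1499]
eef_rot: [0.148, 0.989, 0.0, -0.0]
contact_force: [-0.4, 0.5, -0.5]
opening: 0.174
finger_force: 39.6
```

```bash
python3 -m inch '-1 0 0 .001 0 0 0;-1 0 0 .001 0 0 0;-1 0 0 .001 0 0 0;-1 0 0 .001 0 0 0;-1 0 0 .001 0 0 0;-1 0 0 0 0 0 0;-1 0 0 0 0 0 0'
```

```text
clock: 8.88
tool_pos: [0.5842, -0.1439, 0.1449]
eef_rot: [0.148, 0.989, 0.0, -0.0]
contact_force: [0.5, 0.5, -0.7]
opening: 0.176
finger_force: 39.6
```

```bash
python3 -m inch '-1 0 0 .001 0 0 0;-1 0 0 .001 0 0 0;-1 0 0 .001 0 0 0;-1 0 0 .001 0 0 0;-1 0 0 0 0 0 0;-1 0 0 0 0 0 0'
```

```text
clock: 9.38
tool_pos: [0.5842, -0.1439, 0.1409]
eef_rot: [0.148, 0.989, 0.0, -0.0]
contact_force: [-0.5, -0.3, -0.4]
opening: 0.177
finger_force: 39.6
```

```bash
python3 -m inch '-1 0 0 .001 0 0 0;-1 0 0 .001 0 0 0;-1 0 0 .001 0 0 0;-1 0 0 .001 0 0 0;-1 0 0 0 0 0 0;-1 0 0 0 0 0 0'
```

```text
clock: 9.88
tool_pos: [0.5842, -0.1439, 0.1369]
eef_rot: [0.148, 0.989, 0.0, -0.0]
contact_force: [-0.3, -0.7, -0.2]
opening: 0.176
finger_force: 39.6
```

```bash
python3 -m inch '-1 0 0 .001 0 0 0;-1 0 0 .001 0 0 0;-1 0 0 .001 0 0 0;-1 0 0 .001 0 0 0;-1 0 0 0 0 0 0;-1 0 0 0 0 0 0'
```

```text
clock: 10.38
tool_pos: [0.5842, -0.1439, 0.1329]
eef_rot: [0.148, 0.989, 0.0, -0.0]
contact_force: [-0.0, -0.3, -1.1]
opening: 0.178
finger_force: 39.6
```

```bash
python3 -m inch '-1 0 0 .001 0 0 0;-1 0 0 .001 0 0 0;-1 0 0 .001 0 0 0;-1 0 0 .001 0 0 0;-1 0 0 0 0 0 0;-1 0 0 0 0 0 0'
```

```text
clock: 10.88
tool_pos: [0.5842, -0.1439, 0.1289]
eef_rot: [0.148, 0.989, 0.0, -0.0]
contact_force: [0.1, -0.7, -0.1]
opening: 0.175
finger_force: 39.6
```

```bash
python3 -m inch '-1 0 0 .001 0 0 0;-1 0 0 .001 0 0 0;-1 0 0 .001 0 0 0;-1 0 0 .001 0 0 0;-1 0 0 0 0 0 0;-1 0 0 0 0 0 0'
```

```text
clock: 11.38
tool_pos: [0.5844, -0.1439, 0.1251]
eef_rot: [0.148, 0.989, 0.0, 0.0]
contact_force: [-1.0, -0.1, 0.5]
opening: 0.179
finger_force: 39.6
```

```bash
python3 -m inch '-1 0 0 .001 0 0 0;-1 0 0 .001 0 0 0;-1 0 0 0 0 0 0;-1 0 0 0 0 0 0'
```

```text
clock: 11.72
tool_pos: [0.5849, -0.144, 0.1238]
eef_rot: [0.148, 0.989, -0.0, 0.001]
contact_force: [-0.3, -0.2, 4.5]
opening: 0.178
finger_force: 39.7
```

```bash
python3 -m inch '-1 0 0 .001 0 0 0;-1 0 0 .001 0 0 0;-1 0 0 .001 0 0 0;-1 0 0 .001 0 0 0;-1 0 0 0 0 0 0;-1 0 0 0 0 0 0'
```

```text
clock: 12.22
tool_pos: [0.5853, -0.144, 0.1201]
eef_rot: [0.148, 0.989, 0.0, 0.001]
contact_force: [-0.0, 0.3, 7.4]
opening: 0.176
finger_force: 39.7
```

```bash
python3 -m inch '-1 0 0 .001 0 0 0;-1 0 0 .001 0 0 0;-1 0 0 0 0 0 0;-1 0 0 0 0 0 0;-1 0 0 0 0 0 0'
```

```text
clock: 12.63
tool_pos: [0.5853, -0.144, 0.1183]
eef_rot: [0.148, 0.989, -0.0, 0.001]
contact_force: [-0.6, 0.5, 9.0]
opening: 0.178
finger_force: 39.7
```

```bash
python3 -m inch '-1 0 0 .0005 0 0 0;-1 0 0 0 0 0 0;-1 0 0 0 0 0 0;-1 0 0 0 0 0 0;-1 0 0 0 0 0 0;-1 0 0 0 0 0 0;-1 0 0 0 0 0 0;-1 0 0 0 0 0 0;-1 0 0 0 0 0 0;-1 0 0 0 0 0 0;-1 0 0 0 0 0 0;-1 0 0 0 0 0 0;-1 0 0 0 0 0 0;-1 0 0 0 0 0 0;-1 0 0 0 0 0 0;-1 0 0 0 0 0 0;-1 0 0 0 0 0 0;-1 0 0 0 0 0 0;-1 0 0 0 0 0 0;-1 0 0 0 0 0 0'
python3 - <<'E'
from h import *
p,d=snapshot('wrist');p=p[:,:,::-1];t,_=snapshot('side');t=t[:,:,::-1]
im=np.hstack([cv2.resize(p,(480,360)),cv2.resize(t[170:350,260:420],(320,360))]);cv2.imwrite('pics/m5.png',im)
E
```

```text
clock: 14.3
tool_pos: [0.5854, -0.144, 0.1178]
eef_rot: [0.148, 0.989, -0.0, 0.001]
contact_force: [-1.1, 0.2, 7.8]
opening: 0.176
finger_force: 39.7
```

View pics/m5.png

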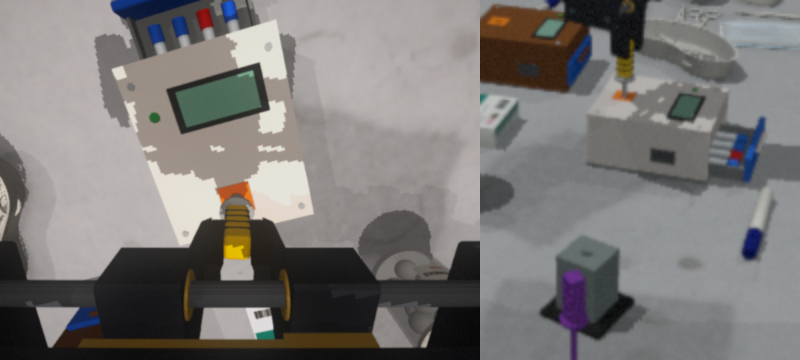

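The tray is out: its blue front is at (160,0) in the wrist part and at (755,150) in the side crop. I'll hold another second and check that it's at its end stop.

```bash
python3 - <<'E'
from h import *
p,d=snapshot('side');cv2.imwrite('pics/s6.png',p[:,:,::-1])
E
python3 -m inch '-1 0 0 0 0 0 0;-1 0 0 0 0 0 0;-1 0 0 0 0 0 0;-1 0 0 0 0 0 0;-1 0 0 0 0 0 0;-1 0 0 0 0 0 0;-1 0 0 0 0 0 0;-1 0 0 0 0 0 0;-1 0 0 0 0 0 0;-1 0 0 0 0 0 0;-1 0 0 0 0 0 0;-1 0 0 0 0 0 0'
python3 - <<'E'
from h import *
from scipy.spatial.transform import Rotation as Ro
a=cv2.imread('pics/s6.png');p,d=snapshot('side');b=p[:,:,::-1]
def blue(i):
    h=cv2.cvtColor(np.ascontiguousarray(i[170:280,370:420]),cv2.COLOR_BGR2HSV);m=(h[...,0]>100)&(h[...,0]<125)&(h[...,1]>140);ys,xs=np.where(m);return len(xs),xs.mean()+370,ys.mean()+170,xs.max()+370
print(blue(a),blue(b))
c=camera_model('side')
t=get_state()
# axis of reader: image-based yaw from top crop edge (452,15)->(733,35) scaled 5x
A=atz('top',335+(452-405)/5,228+15/5,.072);B=atz('top',335+(733-405)/5,228+35/5,.072);e=(B-A)/np.linalg.norm(B-A);ax=np.array([-e[1],e[0],0]);ax=ax if ax[0]>0 else -ax;print('reader x axis',ax)
for q in(0,.04,.045):
    P=np.array([.5861,-.1447,.026])-ax*(.045+.075+q);print(q,P,cv2.projectPoints(P[None],cv2.Rodrigues(c['view'][:3,:3])[0],c['view'][:3,3],c['intrinsics'],c['dist'])[0].ravel())
R=Ro.from_quat(t['eef_rot']).as_matrix();print(t['tool_pos'],t['contact_force'],t['eef_rot'])
G=np.array([.541,.1858,.2404]);print('after straight up to .2404, move tool',R.T@(np.r_[G[:2],0]-np.r_[t['tool_pos'][:2],0]))
E
```

```text
clock: 15.45
tool_pos: [0.5854, -0.144, 0.1178]
eef_rot: [0.148, 0.989, -0.0, 0.001]
contact_force: [-0.4, -0.3, 8.8]
opening: 0.172
finger_force: 39.7
(177, np.float64(393.50282485875704), np.float64(244.864406779661), np.int64(401)) (177, np.float64(393.45762711864404), np.float64(244.864406779661), np.int64(401))
reader x axis [ 0.9990645  -0.04324493  0.        ]
0 [ 0.46621226 -0.13951061  0.026     ] [378.61894231 241.71983751]
0.04 [ 0.42624968 -0.13778081  0.026     ] [394.75361245 244.23820161]
0.045 [ 0.42125436 -0.13756459  0.026     ] [396.78650232 244.55545604]
[ 0.58537304 -0.14400586  0.11780357] [-0.82270229 -0.32558382  8.63577887] [1.47882554e-01 9.89003987e-01 7.70307178e-06 1.36512409e-03]
after straight up to .2404, move tool [ 1.38904531e-01  3.02400967e-01 -2.48054299e-04]
```

```bash
python3 -m inch '-1 0 0 -.002 0 0 0;-1 0 0 -.004 0 0 0;-1 0 0 -.008 0 0 0;-1 0 0 -.015 0 0 0;-1 0 0 -.02 0 0 0;-1 0 0 -.025 0 0 0;-1 0 0 -.025 0 0 0;-1 0 0 -.015 0 0 0;-1 0 0 -.01 0 0 0;-1 0 0 0 0 0 0;-1 0 0 0 0 0 0'
python3 -m inch '-1 .007 .015 0 0 0 0;-1 .014 .0303 0 0 0 0;-1 .014 .0303 0 0 0 0;-1 .014 .0303 0 0 0 0;-1 .014 .0303 0 0 0 0;-1 .014 .0303 0 0 0 0;-1 .014 .0303 0 0 0 0;-1 .014 .0303 0 0 0 0;-1 .014 .0303 0 0 0 0;-1 .014 .0303 0 0 0 0;-1 .005 .0147 0 0 0 0;-1 0 0 0 0 0 0;-1 0 0 0 0 0 0;-1 0 0 0 0 0 0;-1 0 0 0 0 0 0;-1 0 0 0 0 0 0;-1 0 0 0 0 0 0'
```

```text
clock: 16.42
tool_pos: [0.5839, -0.1439, 0.2402]
eef_rot: [0.148, 0.989, -0.0, -0.0]
contact_force: [0.2, -0.7, -1.0]
opening: 0.173
finger_force: 39.6
clock: 17.83
tool_pos: [0.541, 0.1842, 0.2404]
eef_rot: [0.149, 0.989, -0.0, -0.0]
contact_force: [0.7, -0.2, -0.7]
opening: 0.178
finger_force: 39.6
```

```bash
python3 -m inch '-1 .0005 .0015 0 0 0 0;-1 0 0 .015 0 0 0;-1 0 0 .02 0 0 0;-1 0 0 .02 0 0 0;-1 0 0 .013 0 0 0;-1 0 0 .006 0 0 0;-1 0 0 0 0 0 0;-1 0 0 0 0 0 0;-1 0 0 0 0 0 0;-1 0 0 0 0 0 0'
python3 - <<'E'
from h import *
import pickle
s=get_state();c=camera_model('wrist');print(s['tool_pos'],s['eef_rot'])
p,d=snapshot('wrist');p=p[:,:,::-1];cv2.imwrite('pics/w7.png',p);pickle.dump((s,c),open('pics/w7.pkl','wb'))
cv2.imwrite('pics/c7.png',cv2.resize(p[210:270,276:356],None,fx=10,fy=10,interpolation=cv2.INTER_CUBIC))
E
```

```text
clock: 18.67
tool_pos: [0.5414, 0.1875, 0.1676]
eef_rot: [0.148, 0.989, 0.001, 0.001]
contact_force: [0.6, 0.4, -1.1]
opening: 0.181
finger_force: 39.6
[0.54137209 0.1875093  0.16755596] [1.47905249e-01 9.89000965e-01 5.92266508e-04 8.81971509e-04]
```

View pics/c7.png

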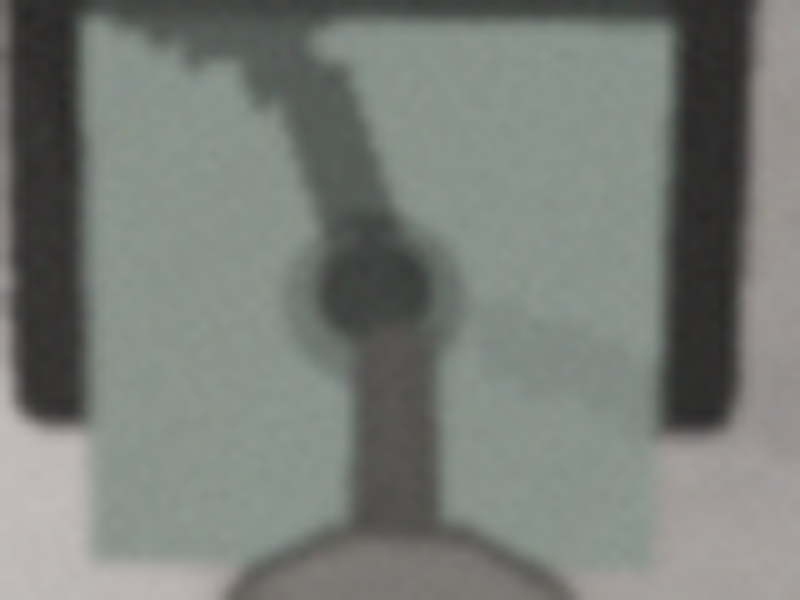

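Run:
```python
from h import *
import pickle
from scipy.spatial.transform import Rotation as Ro
s,c=pickle.load(open('pics/w7.pkl','rb'));R=Ro.from_quat(s['eef_rot']).as_matrix();T=s['tool_pos']
S=atz('',315.2,245.6,T[2]-.0835,c)
for y in(287,295,303):
    H=atz('',313.0,210+y/10-.5,.07,c);D=H-S
    print(y,'hole',H,'tip',S,'move tool',R.T@np.array([D[0],D[1],0]))
t=get_state();print(t['tool_pos'],'to taught',R.T@(np.array([.541,.1858,0])-np.r_[t['tool_pos'][:2],0]))
p=cv2.imread('pics/w7.png');print(p[228:262,[306,309,313]].mean(2).round().astype(int).T)
```

```text
287 hole [0.54156587 0.18552211 0.07      ] tip [0.54301011 0.18681311 0.08405596] move tool [ 1.00336632e-03 -1.65703676e-03 -3.94817517e-06]
295 hole [0.54217613 0.18533306 0.07      ] tip [0.54301011 0.18681311 0.08405596] move tool [ 3.64494983e-04 -1.65927675e-03 -2.94877342e-06]
303 hole [0.54278732 0.18514373 0.07      ] tip [0.54301011 0.18681311 0.08405596] move tool [-2.75343211e-04 -1.66152031e-03 -1.94785944e-06]
[0.54128363 0.18747355 0.16745563] to taught [-2.18390028e-04 -1.68330401e-03 -2.06844176e-06]
[[114 129 133 136 140 137 129 121 115 116 111 112 114 117 116 117 121 129
  139 143 142 142 144 143 142 144 140 141 145 144 142 143 143 144]
 [ 89  89  88  85  82  81  86  78  70  66  64  66  66  70  80  97 109 114
  116 125 136 141 141 140 143 141 142 142 141 140 140 139 139 131]
 [ 92  90  89  78  69  70  67  65  66  67  65  67  65  68  73  80  83  84
   83  84  85  80  85  84  83  80  84  84  82  84  81  80  79  80]]
```

```bash
python3 -m inch '-1 .0002 -.0017 0 0 0 0;-1 0 0 0 0 0 0;-1 0 0 .003 0 0 0;-1 0 0 .003 0 0 0;-1 0 0 .003 0 0 0;-1 0 0 .001 0 0 0;-1 0 0 .001 0 0 0;-1 0 0 .001 0 0 0;-1 0 0 .001 0 0 0;-1 0 0 .001 0 0 0;-1 0 0 .001 0 0 0;-1 0 0 0 0 0 0;-1 0 0 0 0 0 0'
```

```text
clock: 19.8
tool_pos: [0.54, 0.1856, 0.1515]
eef_rot: [0.148, 0.989, 0.0, -0.0]
contact_force: [0.0, 0.0, -1.2]
opening: 0.173
finger_force: 39.6
```

```bash
python3 -m inch '-1 0 0 .003 0 0 0;-1 0 0 .004 0 0 0;-1 0 0 .005 0 0 0;-1 0 0 .005 0 0 0;-1 0 0 .005 0 0 0;-1 0 0 .005 0 0 0;-1 0 0 0 0 0 0'
python3 -m inch '-1 0 0 .005 0 0 0;-1 0 0 .005 0 0 0;-1 0 0 .005 0 0 0;-1 0 0 .005 0 0 0;-1 0 0 .004 0 0 0;-1 0 0 .003 0 0 0;-1 0 0 .001 0 0 0;-1 0 0 0 0 0 0;-1 0 0 0 0 0 0'
```

```text
clock: 20.38
tool_pos: [0.5394, 0.1854, 0.1233]
eef_rot: [0.148, 0.989, -0.0, -0.001]
contact_force: [0.5, 0.2, -0.9]
opening: 0.173
finger_force: 39.6
clock: 21.13
tool_pos: [0.5401, 0.1857, 0.0966]
eef_rot: [0.148, 0.989, 0.0, 0.0]
contact_force: [-0.2, 0.2, -0.7]
opening: 0.174
finger_force: 39.6
```

```bash
python3 -m inch '-1 0 0 .001 0 0 0;-1 0 0 .001 0 0 0;-1 0 0 .001 0 0 0;-1 0 0 .001 0 0 0;-1 0 0 .0005 0 0 0;-1 0 0 0 0 0 0;-1 0 0 0 0 0 0'
```

```text
clock: 21.72
tool_pos: [0.5401, 0.1856, 0.0924]
eef_rot: [0.148, 0.989, 0.0, 0.0]
contact_force: [0.7, -0.5, 4.3]
opening: 0.176
finger_force: 39.7
```

Contact is at the taught height, so the flange is on the stand. I'll release, open modestly and rise.

```bash
python3 -m inch '-1 0 0 0 0 0 0;-.6 0 0 0 0 0 0;-.4 0 0 0 0 0 0;-.2 0 0 0 0 0 0;0 0 0 0 0 0 0;0.2 0 0 0 0 0 0;0.2 0 0 0 0 0 0;0.2 0 0 0 0 0 0;0.2 0 0 0 0 0 0' 8
python3 -m inch '0.2 0 0 -.01 0 0 0;0.2 0 0 -.02 0 0 0;0.2 0 0 -.03 0 0 0;0.2 0 0 -.03 0 0 0;0.2 0 0 -.03 0 0 0;0.2 0 0 -.01 0 0 0;0.2 .03 0 0 0 0 0;0.2 0 0 0 0 0 0;0.2 0 0 0 0 0 0;0.2 0 0 0 0 0 0'
python3 - <<'E'
from h import *
s=get_state();c=camera_model('wrist');p,d=snapshot('wrist');p=np.ascontiguousarray(p[:,:,::-1])
t,_=snapshot('side');t=t[:,:,::-1]
h=cv2.cvtColor(p,cv2.COLOR_BGR2HSV);m=((h[...,0]>20)&(h[...,0]<35)&(h[...,1]>150)&(h[...,2]>195));m[:,:240]=0;m[:,370:]=0;m[330:]=0;ys,xs=np.where(m);print(len(xs),xs.mean(),ys.mean(),atz('',xs.mean(),ys.mean(),.121,c))
im=np.hstack([cv2.resize(p,(480,360)),cv2.resize(t[180:360,260:420],(320,360))]);cv2.imwrite('pics/m8.png',im)
E
```

```text
clock: 22.47
tool_pos: [0.54, 0.1857, 0.092]
eef_rot: [0.148, 0.989, 0.0, -0.0]
contact_force: [0.2, -0.2, 0.4]
opening: 0.6
finger_force: 0.0
clock: 23.3
tool_pos: [0.5114, 0.1942, 0.222]
eef_rot: [0.148, 0.989, -0.0, 0.0]
contact_force: [-0.5, -0.6, -0.1]
opening: 0.599
finger_force: 0.0
295 315.7220338983051 272.66101694915255 [0.5406324  0.18526326 0.121     ]
```

View pics/m8.png

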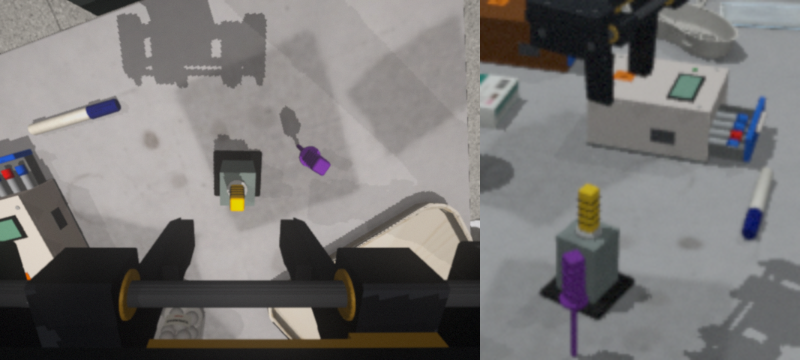

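The yellow pin stands upright and home in its stand (side crop (589,205)), the tray is out, and the gripper is clear of everything.

```bash
python3 -c "
from plant import r
print(r.finish_job())"
```

```text
the job is handed in; nothing more can be done
None
```

I handed the job in at about 23 s: the tray slid fully out with the pin held on the latch at about 10 N, and the pin is back upright and home in its stand; the hand-in returned no verdict.

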